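# Press a loose cap onto a blood tube with the spring-plate cap press

### The arm

A 6-joint arm with a two-finger parallel gripper is mounted at the origin on the work surface. World frame = base frame: x ahead of the robot, y to its left, z up, the work surface at z = 0. Lengths are in mm, angles in rad, forces in N, time in s.
With the tool pointing down it reaches from about 275 to 825 mm from the base axis. Payload 4.9 kg.
Tool frame: the origin (TCP) lies between the finger pads; the fingertips stand 11 mm ahead of it and the grasp point (between the pads) lies 8 mm behind it; z points along the fingers, y is the direction in which the jaws open and shut (so a half turn about z gives the same grasp; the last joint's range is limited). The gripper opens to 85 mm and grips with 20 to 120 N. Pads are 22 mm wide; open, the fingers measure 114 mm over their backs; the gripper's body (76 mm by 85 mm) begins 54 mm behind the grasp point. The pads swing forward as they close: fully open they stand 13 mm farther back than shut.
Start: joints at [-1.438, 0.326, -0.193, 1.052, 0, 1.437], TCP at [145.017, -530.555, 242.281] pointing down, gripper open.
Joint ranges: [-2.65, 2.65], [-0.97, 1.79], [-1.3, 1.35], [-1.93, 2.1], [-1.47, 1.37], [-3.14, 3.14]. Speed limits (rad/s): [2.57, 2.57, 3.14, 3.14, 3.14, 3.14].

### API

Orientations are given as a unit quaternion [w, x, y, z].
In Python, from station import r, grab_frame, camera_params, regions_of gives the robot as it stands.
- The arm moves only by the tool jog_arm, never from a script. Its argument "motion" is a list of rows, each a list of 2 entries, a list of its own where there are three numbers: the shift along the world's x, y, z in m, then the turn, a rotation vector about the world's x, y, z in degrees. A call has 1 to 10 rows; each row is the pose to reach, as a shift and turn from the pose commanded when the call began; what a row does not reach only later rows make up. A row lasts 1/10 s, in which the tool goes at most 50 mm and 8.59 degrees, less where a joint would pass 70% of its speed; a pose out of reach is approached as far as the arm can. A call with a gripper value outside its range is refused whole. "hand" is the finger opening in m, from 0 to 0.0854, set as the call begins (left out, the last holds). The fingers move at their own pace and stop on an object; "squeeze" is the grip in N (left out, the last holds). Time passes only in rows, so rows that repeat a pose let the fingers close. It gives the time, the measured TCP pose, the force and the opening at its end, in the units of the state.
- r.sense(): the state, without advancing time (a new reading comes with each control period).
- grab_frame(name): name is "scene" or "top" or "wrist"; returns the picture (420x560x3 uint8, blue, green, red); there is no depth.
- camera_params(name): a dict with "intrinsics" (3x3 intrinsics, pixels), "world_from_camera" (4x4, takes a point from camera to world coordinates); the wrist camera has in their place "T_tool_cam" (4x4, takes a point from camera to tool coordinates, whose origin is the TCP and whose axes are the flange's). Camera axes: x right, y down, z forward; pixel columns grow to the right and rows downward; lengths in mm; the calibration is good to about 2 mm. A picture is of the moment at which its call begins: read the wrist's pose just before it. camera_params takes no time and is no camera call.
- r.sign_off(): hands the job in, once; it reports no verdict.
Trained networks look in the newest picture that a camera, given by its name, has taken for a name from the list of things; names that differ only in an ending like _2 or _b are one class to them, and where a whole thing is asked for, a point or a joint stands for the part that bears it (a point fixed in the world has none). Each returns a list of dicts, best first, with "p" (0 to 1); they miss things now and then, are a little off and sometimes report something else, mostly with a low value. They report only what shows in the picture. A call takes as long as a camera call.
- regions_of(camera, thing): "mask" (420x560 bool, what is visible of it) and "rect" ([centre column, centre row, width, height] in pixels, round what is visible of it).
The state is a dict: "t": time; "joints": joint angles; "dq": joint speeds; "tau": joint torques, N m; "ee_pos": TCP position; "ee_rot": TCP orientation; "force": force on the tool from outside, world axes, zero at the start; "wrist_torque": the same for the moment, N m; "finger_gap": finger opening in mm.
Only numpy, scipy, OpenCV 4.12 (cv2) and the standard library are available. Lean on these libraries where they do the work, as an engineer would, in place of code of your own. Each camera call takes 0.05 s, during which the arm holds its last target.

### The job

A blood tube stands in the bench cap press with its purple cap only set on loosely. Press down the black thumb pad on the corner of the press's spring-backed plate until the plate's pointer stands at the red marker on the scale, no deeper, stay there for about a second, then let go so that the plate springs back up and leaves the cap pushed on. Use the fingertips only to press: lift nothing, keep off the tube and the red marker, and do not shove the press or disturb the other things on the table.

Things in the scene. Friction and masses are not known exactly. Their poses are not given: they have to be found in the camera images.
- press: bench cap press, about 4 kg, loose on rubber feet. Grey base 150 mm (x) by 230 mm (y), its top 16 mm above the table. Origin: centre of the underside; x points to the scale side (away from the operator), y to the hinge, z up. Hinge pin along x at y = +85, z = 124 mm, between grey cheeks 140 mm high. White scale 30 mm wide with a slot at x = +60, y = -15 mm, 166 mm high
- press_plate (a joint): hinge angle of the aluminium plate (80 mm wide, x -40 to +40 mm; 8 mm thick; reaches from the hinge to y = -105 mm of the press), rad: 0 = up and level, grows as its free end is pressed down, end 0.30. Sprung upwards: at the thumb pad about 3 N to start, 9 to 13 N at the marker, cap friction included. It springs back to 0 when let go
- thumb_pad: round black rubber pad, 28 mm across, 6 mm thick, on the plate's free corner nearest the operator: the place to press. Origin: centre of its underside, at x = -22, y = -85 mm of the press; its top is 6 mm above that, 134 mm above the table at rest. 170 mm from the hinge pin, it sinks 1.7 times as far as the pointer
- pointer_tip (a point): tip of the thin black pointer (4 mm wide, 3 mm thick) that is fixed on the plate and passes through the slot of the scale, 100 mm from the hinge pin, 132 mm above the table at rest; goes down with the plate. The domed foot under the plate that pushes the cap is just as far from the hinge, 18 mm below the pointer
- marker: red set-marker, 6 mm high, 12 mm wide, clipped on the right rail of the scale. Origin: in the middle of the slot, at the marker's mid height, which is the height the pointer has to reach: 12 to 21 mm below the pointer's rest height, different each time. z up. Not to be touched
- tube: blood tube, 13 mm diameter, 75 mm long, standing loose in the bore of the press's white nest block (40 x 40 mm, top 61 mm above the table) at x = 0, y = -15 mm of the press, under the plate; origin at its bottom centre, 16 mm above the table when seated; z up
- cap (a joint): how far the purple cap (17 mm diameter, 22 mm high) has been pushed down onto the tube, m: 0.001 to 0.004 at the start, stays where it is pushed (about 5 N), end 0.024
- cap_top (a point): centre of the cap's top face, under the plate; 108 to 111 mm above the table at the start; ends about 18 mm below the marker's centre when the cap has been pressed to the mark
- rack: blue open-grid tube rack, 84 x 124 mm, 62 mm high, with five loose capped tubes, up to 86 mm high; origin at the centre of its underside. Leave alone
- rack_tube0: purple-capped tube in the rack, 83 mm high in all, origin at its bottom. Leave alone
- rack_tube1: purple-capped tube in the rack, as before. Leave alone
- rack_tube2: purple-capped tube in the rack, as before. Leave alone
- rack_tube3: black-capped tube in the rack, as before. Leave alone
- rack_tube4: black-capped tube in the rack, as before. Leave alone
- cap_tub: open white tub of spare purple caps, 100 x 120 mm, 45 mm high; origin at the centre of its underside. Leave alone
- pen: felt pen lying on the table, white with a black cap, 135 mm long, 17 mm thick; origin under its middle, length along x. Leave alone

How it is judged:
By the outcome, as a careful person would: the job done as asked, in the order asked, and still so for the second after the job is handed in, with the robot touching nothing.
It also fails if it takes over 38 s, if anything falls off the work surface, if the arm or the gripper's body presses on something with over 40 N, if the wrist force passes 120 N, or if a joint passes its speed limit or range.

## Working session

There is one attempt and no reset: what is moved stays moved. The work goes in short steps, Python scripts to look and compute and a tool call to move; the robot and the scene stay as the last step left them, time stands still between calls to the robot, and variables do not carry over. Pictures are saved under pics/ and viewed, and the job is handed in when it is done.

Besides the shell and the picture viewer there is one more tool, called by a JSON object that holds its "method" and its "body". jog_arm: Moves the arm, as the interface text tells. Its arguments: {"type":"object","properties":{"motion":{"type":"array"},"hand":{"type":"number"},"squeeze":{"type":"number"}},"required":["motion"]}

```bash
mkdir -p pics; ls
python3 - <<'E'
from station import r, grab_frame, camera_params, regions_of
import cv2
print(r.sense())
for n in ["scene","top","wrist"]:
    im=grab_frame(n); cv2.imwrite(f"pics/{n}0.png",im)
    p=camera_params(n); print(n,p)
    for th in ["thumb_pad","marker","pointer_tip","press"]:
        q=regions_of(n,th)
        print(n,th,[(round(a["p"],2),[round(float(v),1) for v in a["rect"]]) for a in q[:2]])
E
```

```text
pics
{'t': 0.0, 'joints': array([-1.43821446e+00,  3.26953328e-01, -1.93588344e-01,  1.05201283e+00,
        3.34257621e-05,  1.43661208e+00]), 'dq': array([-0.00087641,  0.00089195, -0.00063308, -0.00052738, -0.00102898,
        0.00192289]), 'tau': array([ 2.66165343e-04, -4.43397832e+01,  2.62440491e+01,  1.54011726e-02,
       -7.07569802e-05, -7.43448481e-06]), 'ee_pos': array([ 144.94026135, -529.9679523 ,  241.49499329]), 'ee_rot': array([-8.79073131e-04,  9.91117280e-01,  1.32987835e-01,  1.74171842e-05]), 'force': array([-0.02758348,  0.33158409,  0.12051243]), 'wrist_torque': array([-0.08436147, -0.02098158,  0.02684484]), 'finger_gap': 85.79056923434703}
scene {'intrinsics': array([[404.65008723,   0.        , 272.76917303],
       [  0.        , 404.65008723, 211.59193773],
       [  0.        ,   0.        ,   1.        ]]), 'world_from_camera': array([[-8.68483155e-01,  4.28199778e-01, -2.49763808e-01,
         8.37833822e+02],
       [ 4.95664061e-01,  7.42630362e-01, -4.50352401e-01,
         4.69108391e+02],
       [-7.35861082e-03, -5.14922417e-01, -8.57205200e-01,

[... 954 characters left out ...]
1, 72.0, 30.9]), (0.24, [423.1, 215.2, 3.7, 4.9])]
top press [(0.91, [334.2, 194.7, 78.7, 54.6])]
wrist {'intrinsics': array([[372.66709053,   0.        , 280.29071728],
       [  0.        , 372.66709053, 207.05651001],
       [  0.        ,   0.        ,   1.        ]]), 'T_tool_cam': array([[-1.07836769e-04, -9.64014747e-01, -2.65848745e-01,
         6.73780611e+01],
       [ 9.99999918e-01, -2.07412882e-04,  3.46483926e-04,
        -1.87570573e+00],
       [-3.89156069e-04, -2.65848686e-01,  9.64014691e-01,
        -1.31773627e+02],
       [ 0.00000000e+00,  0.00000000e+00,  0.00000000e+00,
         1.00000000e+00]])}
wrist thumb_pad []
wrist marker []
wrist pointer_tip []
wrist press []
```

View images.

Run:
```python
import cv2
a=cv2.imread("pics/scene0.png"); b=cv2.imread("pics/top0.png")
cv2.imwrite("pics/c1.png",cv2.resize(a[120:270,150:350],None,fx=4,fy=4,interpolation=cv2.INTER_CUBIC))
cv2.imwrite("pics/c2.png",cv2.resize(b[130:270,270:470],None,fx=4,fy=4,interpolation=cv2.INTER_CUBIC))
```

```text
(no output)
```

View pics/scene0.png

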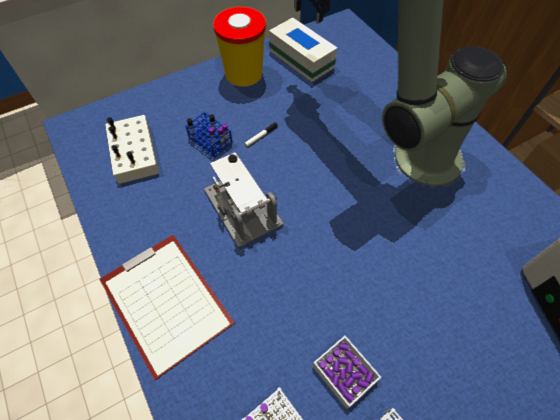

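View pics/top0.png

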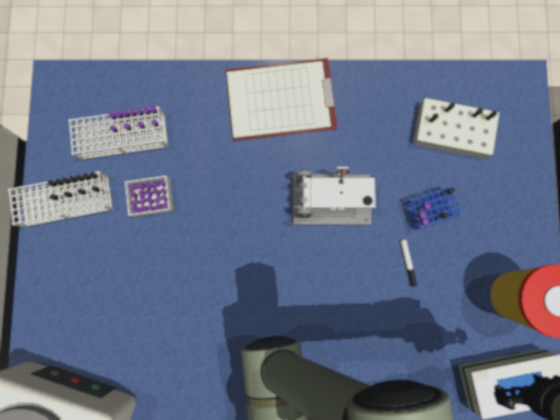

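View pics/c1.png

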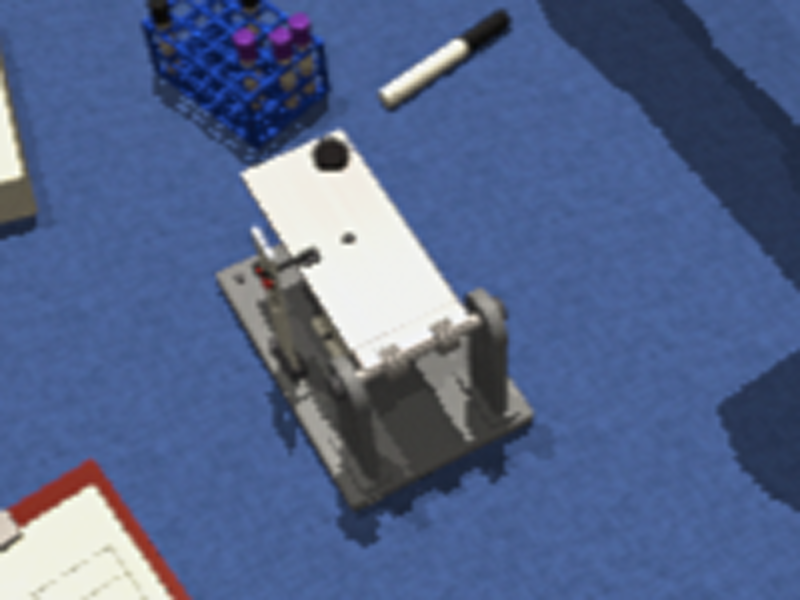

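View pics/c2.png

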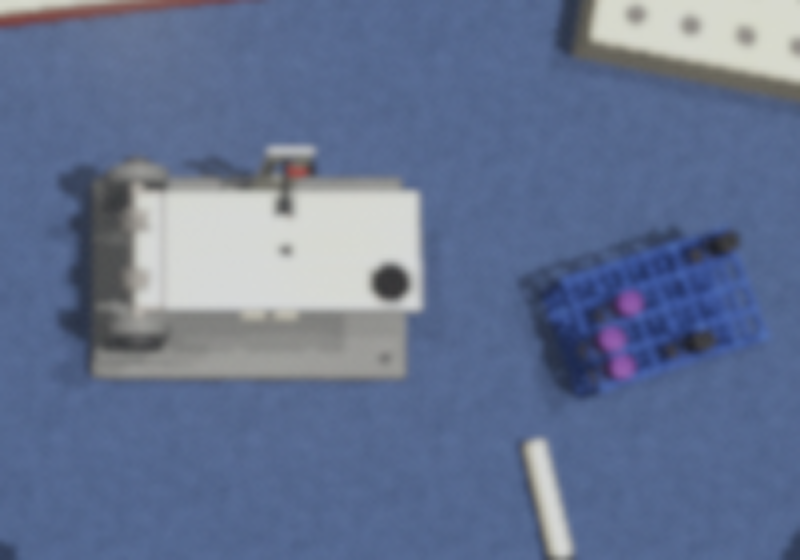

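```bash
cat > h.py <<'E'
import numpy as np, cv2
from station import camera_params
from scipy.spatial.transform import Rotation as R
def cam(n,s=None):
    p=camera_params(n); K=p["intrinsics"]
    if n=="wrist":
        T=np.eye(4); q=s["ee_rot"]; T[:3,:3]=R.from_quat([q[1],q[2],q[3],q[0]]).as_matrix(); T[:3,3]=s["ee_pos"]
        return K,T@p["T_tool_cam"]
    return K,p["world_from_camera"]
def ray(K,T,uv):
    d=T[:3,:3]@np.linalg.solve(K,[uv[0],uv[1],1.]); return T[:3,3],d/np.linalg.norm(d)
def atz(K,T,uv,z):
    o,d=ray(K,T,uv); return o+d*(z-o[2])/d[2]
def proj(K,T,X):
    c=np.linalg.inv(T)@np.r_[X,1]; u=K@c[:3]; return u[:2]/u[2]
def tri(rays):
    A=np.zeros((3,3)); b=np.zeros(3)
    for o,d in rays:
        M=np.eye(3)-np.outer(d,d); A+=M; b+=M@o
    return np.linalg.solve(A,b)
E
python3 - <<'E'
from h import *
S=cam("scene");T=cam("top")
c=lambda u,v,x,y:(x+u/4-.4,y+v/4-.4)
# pad, scene crop origin(150,120), top crop origin (270,130)
pts={"pad":((331,154),(389,282),134),"cornerop":((343,131),(423,310),132),"cornersc":((242,173),(418,190),132),
"hole":((348,238),(286,251),132)}
for k,(a,b,z) in pts.items():
    a=c(*a,150,120);b=c(*b,270,130)
    print(k,atz(*S,a,z).round(1),atz(*T,b,z).round(1),tri([ray(*S,a),ray(*T,b)]).round(1))
# base corners z=16
for uv in [(94,376),(406,376)]:
    print(atz(*T,c(*uv,270,130),8).round(1))
E
```

```text
pad [ 585.5 -217.9  134. ] [ 586.  -216.3  134. ] [ 585.9 -216.1  136. ]
cornerop [ 568.1 -233.8  132. ] [ 567.5 -239.   132. ] [ 567.3 -239.3  126.1]
cornersc [ 647.1 -235.7  132. ] [ 649.1 -237.2  132. ] [ 648.  -236.4  132.3]
hole [ 607.9 -148.1  132. ] [ 607. -148.  132.] [ 607.5 -148.3  131.3]
[534.6 -20.4   8. ]
[ 535.9 -249.4    8. ]
```

{"method": "jog_arm", "body": {"motion": [[[0.022,0.016,0],[0,0,8.2]],[[0.044,0.032,0],[0,0,16.4]],[[0.066,0.047,0],[0,0,24.6]],[[0.088,0.063,0],[0,0,32.8]],[[0.11,0.079,0],[0,0,41]],[[0.132,0.095,0],[0,0,49.2]],[[0.154,0.11,0],[0,0,57.4]],[[0.176,0.126,0],[0,0,65.6]],[[0.198,0.142,0],[0,0,73.8]],[[0.22,0.157,0],[0,0,82]]], "hand": 0, "squeeze": 20}}

```text
t: 1.75
ee_pos: [365.9, -372.8, 242.4]
ee_rot: [0.0, 0.658, 0.753, -0.0]
force: [0.1, -0.8, 0.1]
finger_gap: -0.2
```

{"method": "jog_arm", "body": {"motion": [[[0.022,0.016,-0.005],[0,0,8.2]],[[0.044,0.032,-0.011],[0,0,16.4]],[[0.066,0.047,-0.017],[0,0,24.6]],[[0.088,0.063,-0.023],[0,0,32.8]],[[0.11,0.079,-0.03],[0,0,41]],[[0.132,0.095,-0.036],[0,0,49.2]],[[0.154,0.11,-0.042],[0,0,57.4]],[[0.176,0.126,-0.05],[0,0,65.6]],[[0.198,0.142,-0.056],[0,0,73.8]],[[0.221,0.157,-0.062],[0,0,82.7]]]}}

```text
t: 2.75
ee_pos: [586.8, -215.7, 179.9]
ee_rot: [-0.0, -0.0, 1.0, 0.0]
force: [0.2, 0.5, -0.2]
finger_gap: 0.3
```

Run:
```python
from station import *
from h import *
import pickle
s=r.sense(); im=grab_frame("wrist"); cv2.imwrite("pics/w1.png",im); pickle.dump(s,open("s1.pkl","wb"))
print(s["t"],s["ee_pos"],s["ee_rot"],s["force"],s["finger_gap"],s["joints"])
K,T=cam("wrist",s)
print(proj(K,T,[668,-147,117]),proj(K,T,[586,-217,134]))
for th in ["marker","pointer_tip","thumb_pad"]:
    print(th,[(round(a["p"],2),[round(float(v),1) for v in a["rect"]]) for a in regions_of("wrist",th)[:2]])
```

```text
2.75 [ 586.77164115 -215.70523139  179.93045361] [-1.17568188e-04 -3.08236869e-04  9.99999945e-01  3.77706189e-05] [ 0.22847817  0.53338291 -0.2032318 ] 0.3496555875629592 [-4.70263555e-01  5.08506374e-01 -7.53021027e-02  9.87231679e-01
 -3.92792937e-05 -4.70880024e-01]
[390.04198806 357.60916166] [274.22725059 240.87253796]
marker []
pointer_tip [(0.6, [397.7, 286.0, 324.6, 172.0])]
thumb_pad [(0.59, [45.5, 159.1, 88.0, 35.1]), (0.56, [276.6, 237.6, 55.5, 49.9])]
```

View pics/w1.png

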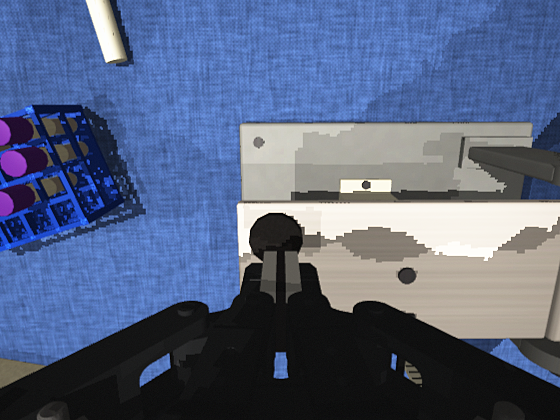

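{"method": "jog_arm", "body": {"motion": [[[0,0,0],[0,0,-8.5]],[[0,0,0],[0,0,-17]],[[0,0,0],[0,0,-25.5]],[[0,0,0],[0,0,-34]],[[0,0,0],[0,0,-42.5]],[[0,0,0],[0,0,-51]],[[0,0,0],[0,0,-59.5]],[[0,0,0],[0,0,-68]],[[0,0,0],[0,0,-76.5]],[[0,0,0],[0,0,-85]]]}}

```text
t: 3.95
ee_pos: [585.1, -217.6, 180.8]
ee_rot: [0.0, 0.681, 0.732, -0.0]
force: [0.2, -0.2, 0.1]
finger_gap: -0.0
```

{"method": "jog_arm", "body": {"motion": [[[0,0,0],[0,0,-5]],[[0,0,0],[0,0,-5]]]}}

```text
t: 4.15
ee_pos: [585.2, -217.5, 180.7]
ee_rot: [0.0, 0.71, 0.704, -0.0]
force: [0.4, 0.6, 0.5]
finger_gap: 0.3
```

{"method": "jog_arm", "body": {"motion": [[[0,0,0],[0,-7,0]],[[0,0,-0.005],[0,-14,0]],[[0,0,-0.01],[0,-20,0]],[[0,0,-0.01],[0,-20,0]]]}}

```text
t: 4.55
ee_pos: [580.2, -215.0, 167.3]
ee_rot: [0.12, 0.699, 0.694, 0.122]
force: [-0.3, 0.5, -1.3]
finger_gap: -0.1
```

Run:
```python
from station import *
from h import *
import pickle
s=r.sense(); im=grab_frame("wrist"); cv2.imwrite("pics/w2.png",im); pickle.dump(s,open("s2.pkl","wb"))
print(s["t"],s["ee_pos"],s["ee_rot"],s["force"],s["joints"])
K,T=cam("wrist",s)
p=proj(K,T,[668,-147,117]);print(p,proj(K,T,[586,-217,134]))
for th in ["marker","pointer_tip","thumb_pad"]:
    print(th,[(round(a["p"],2),[round(float(v),1) for v in a["rect"]]) for a in regions_of("wrist",th)[:2]])
x,y=int(min(max(p[0]-50,0),460)),int(min(max(p[1]-37,0),345)); print(x,y)
cv2.imwrite("pics/w2c.png",cv2.resize(im[y:y+75,x:x+100],None,fx=8,fy=8,interpolation=cv2.INTER_CUBIC))
```

```text
4.55 [ 580.24622062 -215.00294031  167.31730328] [0.11957463 0.69939193 0.69402821 0.12197408] [-0.30652239  0.50583767 -1.29836894] [-0.56070029  0.31647408 -0.4788842   0.48254945  0.18172538  1.04467156]
[401.26361431 105.50528904] [268.74990352 258.62553553]
marker [(0.63, [394.2, 129.8, 19.3, 33.7])]
pointer_tip [(0.58, [324.9, 148.1, 222.1, 296.2])]
thumb_pad [(0.64, [267.0, 249.9, 56.0, 39.9]), (0.47, [324.7, 148.6, 224.6, 293.4])]
351 68
```

View pics/w2.png

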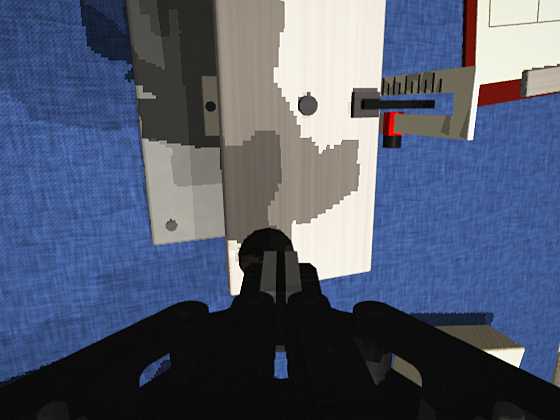

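View pics/w2c.png

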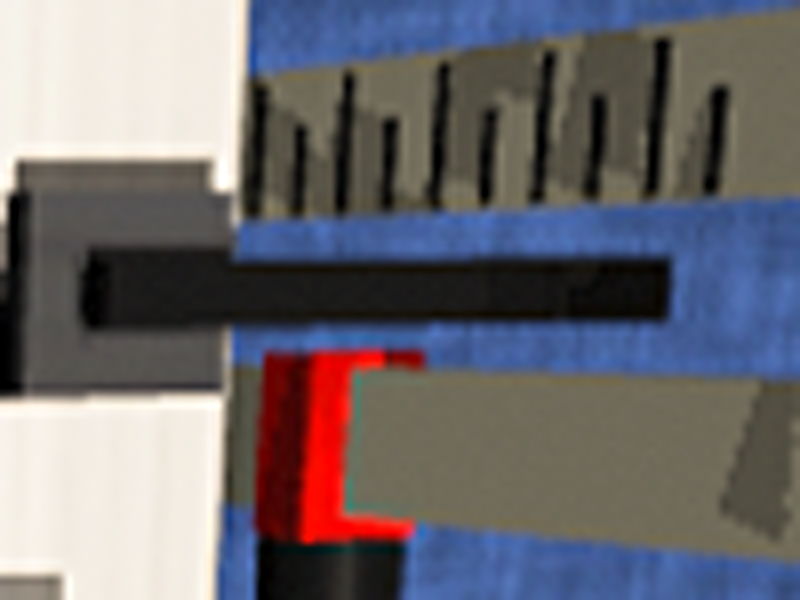

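Run:
```python
from h import *
im=cv2.imread("pics/w2.png")
cv2.imwrite("pics/w2d.png",cv2.resize(im[60:145,375:485],None,fx=7,fy=7,interpolation=cv2.INTER_CUBIC))
g=im.astype(int).sum(2)/3
for row in (86,88,90): print(row,[int(v) for v in g[row,375:485]])
print("ptr",[int(v) for v in g[104,425:445]])
for row in (122,127): print(row,[tuple(map(int,v)) for v in im[row,378:402]])
for row in (117,128): print(row,[int(v) for v in g[row,455:485]])
```

```text
86 [243, 243, 240, 240, 243, 217, 95, 39, 9, 64, 81, 79, 72, 3, 60, 102, 107, 73, 27, 20, 83, 78, 79, 73, 12, 48, 113, 103, 107, 101, 2, 34, 84, 78, 80, 74, 17, 34, 113, 104, 104, 107, 100, 0, 38, 81, 77, 77, 77, 64, 0, 40, 82, 77, 75, 81, 91, 2, 38, 113, 105, 100, 75, 74, 49, 4, 59, 110, 103, 99, 101, 100, 100, 101, 101, 102, 100, 101, 101, 100, 100, 101, 99, 101, 100, 99, 99, 99, 101, 100, 98, 100, 100, 101, 100, 100, 98, 86, 139, 253, 247, 244, 246, 253, 212, 30, 41, 47, 43, 45]
88 [103, 101, 158, 249, 247, 212, 79, 39, 20, 84, 80, 77, 62, 11, 64, 79, 77, 73, 7, 31, 84, 77, 79, 72, 2, 58, 110, 103, 107, 99, 0, 36, 83, 79, 78, 73, 7, 41, 111, 103, 104, 102, 65, 9, 61, 80, 77, 77, 77, 49, 10, 65, 77, 74, 75, 82, 91, 0, 50, 110, 100, 71, 76, 74, 35, 17, 79, 108, 103, 101, 101, 100, 101, 100, 101, 100, 102, 100, 101, 100, 101, 100, 99, 101, 101, 100, 99, 101, 100, 100, 98, 100, 99, 100, 100, 100, 97, 99, 182, 255, 246, 244, 249, 253, 116, 32, 44, 48, 47, 49]
90 [91, 92, 174, 254, 252, 210, 67, 18, 19, 85, 81, 75, 47, 8, 63, 79, 80, 75, 9, 32, 83, 77, 77, 61, 14, 81, 110, 106, 106, 77,
[... 730 characters left out ...]
2, 108, 114), (90, 106, 111), (91, 109, 113), (89, 107, 111)]
127 [(184, 200, 214), (46, 58, 62), (65, 78, 82), (71, 84, 84), (65, 80, 86), (4, 5, 100), (3, 3, 72), (0, 1, 72), (7, 10, 75), (3, 6, 70), (4, 9, 116), (0, 11, 233), (0, 11, 255), (0, 7, 251), (0, 0, 253), (24, 33, 242), (90, 109, 113), (92, 110, 106), (91, 109, 112), (90, 106, 112), (90, 108, 113), (91, 108, 113), (91, 108, 113), (92, 109, 114)]
117 [101, 101, 102, 102, 101, 102, 102, 102, 103, 104, 101, 71, 71, 82, 136, 248, 251, 245, 246, 250, 225, 76, 99, 104, 92, 103, 99, 96, 89, 98]
128 [100, 102, 100, 101, 102, 105, 98, 71, 74, 76, 73, 78, 92, 157, 255, 248, 245, 248, 252, 152, 89, 108, 106, 108, 113, 117, 106, 99, 85, 96]
```

View pics/w2d.png

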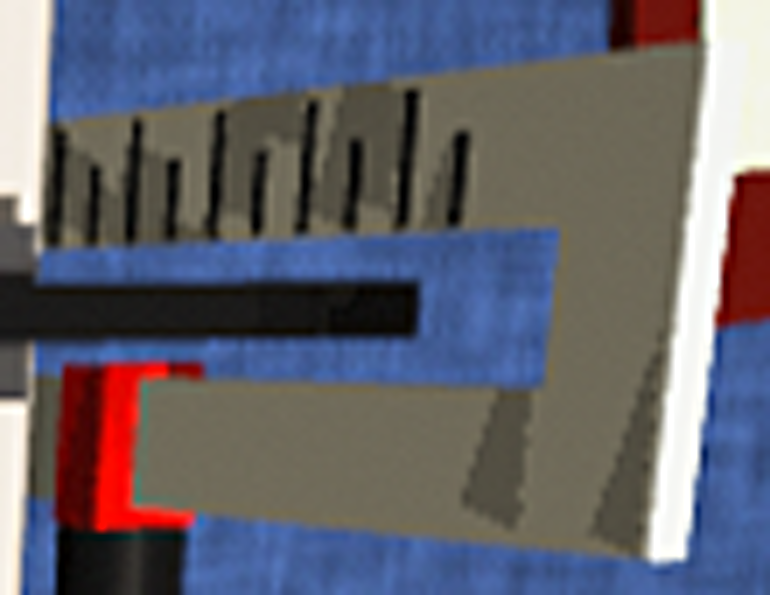

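```bash
cat > fit.py <<'E'
from h import *
import pickle
from scipy.optimize import least_squares
s=pickle.load(open("s2.pkl","rb")); K,T0=cam("wrist",s)
# press frame: unknown world pose = origin (ox,oy), yaw ; camera corrected by small rot+trans (gauge: fix press yaw prior)
O=np.array([607.8,-132.,0])
tick=[(375+u+.0,88.) for u in (7.7,13,18.4,24.2,30.3,36.5,43,50,57.3,64.6)]
cTop=[(475.3,66.4,0),(467.1,139.3,-30)]
def camT(c):
    T=T0.copy(); T[:3,:3]=R.from_rotvec(np.array(c[3:6]))@T0[:3,:3]; T[:3,3]=T0[:3,3]+c[:3]; return T
def res(x,full=False):
    c=x[:6]; xs,z0,p,m,ty,xt=x[6:12]
    T=camT(c); P=lambda X:proj(K,T,O+np.array(X))
    e=[]
    for i,uv in enumerate(tick):
        # tick i line at row 88: find u at row 88 on horizontal line z (param y)
        a=P([xs,-12,z0+p*i]);b=P([xs,-2,z0+p*i]); f=(88-a[1])/(b[1]-a[1]); e.append((a[0]+f*(b[0]-a[0])-uv[0])/.2)
    for u,v,y in cTop:
        q=P([xs,y,166]); e+=[(q[0]-u)/.5,(q[1]-v)/.7]
    # slot top corners unknown; marker inner top edge at rail face
    for u,v in [(394.9,122),(394.0,127)]:
        a=P([xs,-20,m+3]);b=P([xs,-28,m+3]); f=(v-a[1])/(b[1]-a[1]); e.append((a[0]+f*(b[0]-a[0])-u)/.3)
    q=P([xt,-15,133.5]); e+=[(q[0]-434.2)/.3,(q[1]-104.2)/.5]
    e+=list(np.array(c[:3])/3)+list(np.array(c[3:6])/.008)
    e+=[(xs-58)/3]
    return np.array(e)
if __name__=="__main__":
    for p0 in (2.5,5):
        r=least_squares(res,[0]*6+[58,100,p0,116,0,75])
        print(r.cost*2,r.x.round(4)); print(r.fun.round(1))
        C=np.linalg.pinv(r.jac.T@r.jac); print(np.sqrt(np.diag(C)).round(3))
E
python3 fit.py
```

```text
Traceback (most recent call last):
  File "fit.py", line 29, in <module>
    r=least_squares(res,[0]*6+[58,100,p0,116,0,75])
  File "fit.py", line 13, in res
    T=camT(c); P=lambda X:proj(K,T,O+np.array(X))
  File "fit.py", line 10, in camT
    T=T0.copy(); T[:3,:3]=R.from_rotvec(np.array(c[3:6]))@T0[:3,:3]; T[:3,3]=T0[:3,3]+c[:3]; return T
                          ~~~~~~~~~~~~~~~~~~~~~~~~~~~~~~~^~~~~~~~~~
ValueError: matmul: Input operand 0 does not have enough dimensions (has 0, gufunc core with signature (n?,k),(k,m?)->(n?,m?) requires 1)
```

```bash
sed -i 's/R.from_rotvec(np.array(c\[3:6\]))@/R.from_rotvec(np.array(c[3:6])).as_matrix()@/' fit.py; python3 fit.py
```

```text
5.401708011701331 [-1.104200e+00 -5.782000e-01  1.498100e+00  2.700000e-03 -2.000000e-03
 -3.000000e-03  5.910410e+01  1.012221e+02  5.054300e+00  1.113814e+02
  0.000000e+00  6.841510e+01]
[ 0.3  0.   0.4  0.  -0.6 -0.2  0.1 -0.4 -0.6  1.   0.4 -0.2 -0.5  0.3
 -0.9  0.9 -0.  -0.1 -0.4 -0.2  0.5  0.3 -0.2 -0.4  0.4]
[2.3   1.196 1.634 0.005 0.007 0.006 2.3   0.987 0.08  0.798 0.    2.332]
5.401708011861756 [-1.104200e+00 -5.782000e-01  1.498100e+00  2.700000e-03 -2.000000e-03
 -3.000000e-03  5.910420e+01  1.012220e+02  5.054300e+00  1.113813e+02
  5.403879e+02  6.841520e+01]
[ 0.3  0.   0.4  0.  -0.6 -0.2  0.1 -0.4 -0.6  1.   0.4 -0.2 -0.5  0.3
 -0.9  0.9 -0.  -0.1 -0.4 -0.2  0.5  0.3 -0.2 -0.4  0.4]
[2.3   1.196 1.634 0.005 0.007 0.006 2.3   0.987 0.08  0.798 0.    2.332]
```

```bash
cat >> fit.py <<'E'
    def res2(x): return np.r_[res(x),(x[8]-5)/.002]
    def res3(x): return np.r_[res2(x),(x[7]-102)/.02]
    for f in (res2,res3):
        r=least_squares(f,[0]*6+[58,100,5,116,0,75]); C=np.linalg.pinv(r.jac.T@r.jac)
        print(r.cost*2,r.x.round(4),np.sqrt(np.diag(C)).round(3)); print(r.fun.round(1))
    np.save("fit.npy",r.x)
E
python3 fit.py | tail -12
```

```text
5.875871819916656 [-9.910000e-01 -5.407000e-01  4.407000e-01  2.900000e-03 -5.300000e-03
 -3.400000e-03  5.899090e+01  1.018745e+02  5.000000e+00  1.118695e+02
 -1.099420e+01  6.854340e+01] [2.292e+00 1.187e+00 5.240e-01 5.000e-03 5.000e-03 6.000e-03 2.292e+00
 2.440e-01 2.000e-03 3.500e-01 0.000e+00 2.324e+00]
[ 0.3  0.1  0.4  0.1 -0.5 -0.2  0.1 -0.4 -0.7  0.9  0.4 -0.5 -0.5  0.6
 -0.9  0.9 -0.  -0.  -0.3 -0.2  0.1  0.4 -0.7 -0.4  0.3  0. ]
6.13950690513621 [-8.570000e-01 -5.560000e-01  3.811000e-01  3.300000e-03 -4.800000e-03
 -3.800000e-03  5.885670e+01  1.019992e+02  4.999900e+00  1.119798e+02
  0.000000e+00  6.848620e+01] [2.277e+00 1.185e+00 5.110e-01 5.000e-03 5.000e-03 6.000e-03 2.277e+00
 2.000e-02 2.000e-03 2.760e-01 0.000e+00 2.321e+00]
[ 0.2 -0.   0.4  0.  -0.5 -0.2  0.2 -0.3 -0.6  1.   0.1 -0.6 -0.8  0.6
 -0.9  1.  -0.  -0.  -0.3 -0.2  0.1  0.4 -0.6 -0.5  0.3 -0.  -0. ]
```

{"method": "jog_arm", "body": {"motion": [[[0.001,-0.002,-0.006],[0,0,0]],[[0.003,-0.004,-0.012],[0,0,0]],[[0.003,-0.004,-0.016],[0,0,0]],[[0.003,-0.004,-0.016],[0,0,0]],[[0.003,-0.004,-0.016],[0,0,0]]]}}

```text
t: 5.25
ee_pos: [588.9, -220.4, 153.8]
ee_rot: [0.122, 0.698, 0.695, 0.123]
force: [0.4, -0.6, 0.1]
finger_gap: 0.2
```

```bash
cat > look.py <<'E'
import sys
from station import *
from h import *
import pickle
k=sys.argv[1]
s=r.sense(); im=grab_frame("wrist"); cv2.imwrite(f"pics/{k}.png",im); pickle.dump(s,open(k+".pkl","wb"))
print(s["t"],s["ee_pos"].round(2),s["ee_rot"].round(4),s["force"].round(2))
K,T=cam("wrist",s)
p=proj(K,T,[668,-147,117]);print(p)
x,y=int(min(max(p[0]-50,0),450)),int(min(max(p[1]-20,0),335)); print("crop",x,y)
cv2.imwrite(f"pics/{k}c.png",cv2.resize(im[y:y+85,x:x+110],None,fx=7,fy=7,interpolation=cv2.INTER_CUBIC))
E
python3 look.py w3
```

```text
5.25 [ 588.91 -220.36  153.78] [0.122  0.6983 0.6945 0.123 ] [ 0.37 -0.61  0.11]
[404.31752519  94.55419201]
crop 354 74
```

View pics/w3.png

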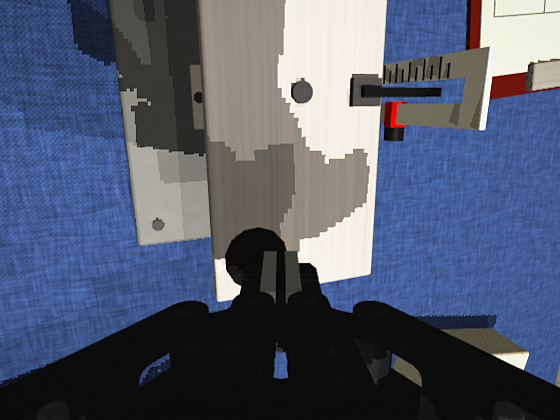

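View pics/w3c.png

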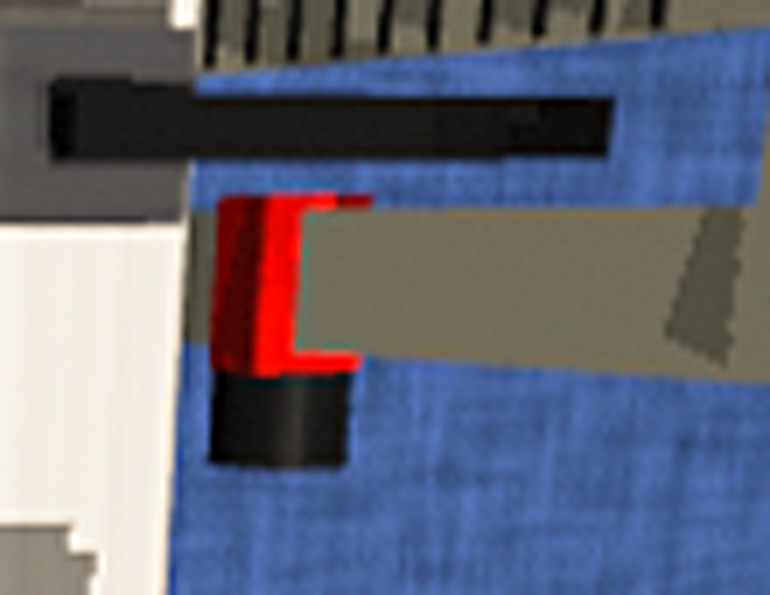

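{"method": "jog_arm", "body": {"motion": [[[0,0,-0.003],[0,0,0]],[[0,0,-0.006],[0,0,0]],[[0,0,-0.009],[0,0,0]],[[0,0,-0.011],[0,0,0]],[[0,0,-0.011],[0,0,0]]]}}

```text
t: 5.8
ee_pos: [589.1, -220.7, 143.4]
ee_rot: [0.123, 0.698, 0.694, 0.123]
force: [-2.1, 0.2, 3.6]
finger_gap: 0.3
```

```bash
python3 look.py w4
```

```text
5.8 [ 589.1  -220.71  143.36] [0.1227 0.6983 0.6944 0.1231] [-2.09  0.18  3.63]
[418.12885215  93.1185367 ]
crop 368 73
```

View pics/w4.png

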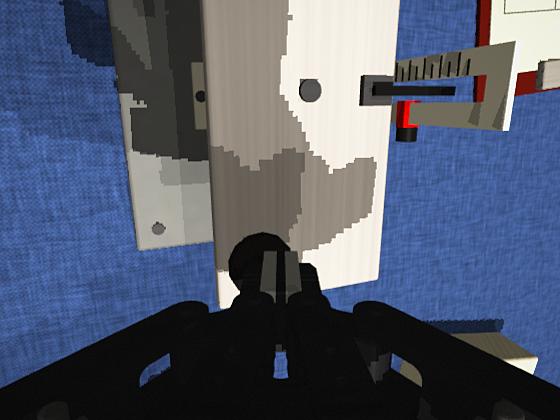

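{"method": "jog_arm", "body": {"motion": [[[0,0,-0.003],[0,0,0]],[[0,0,-0.006],[0,0,0]],[[0,0,-0.009],[0,0,0]],[[0,0,-0.012],[0,0,0]],[[0,0,-0.015],[0,0,0]],[[0,0,-0.018],[0,0,0]],[[0,0,-0.02],[0,0,0]],[[0,0,-0.02],[0,0,0]]]}}

```text
t: 6.65
ee_pos: [589.4, -220.6, 123.8]
ee_rot: [0.123, 0.698, 0.694, 0.124]
force: [-3.6, -0.2, 9.1]
finger_gap: 0.3
```

```bash
python3 look.py w5
```

```text
6.65 [ 589.36 -220.57  123.79] [0.1228 0.6982 0.6944 0.1236] [-3.57 -0.23  9.07]
[448.72762935  92.18277577]
crop 398 72
```

View pics/w5.png

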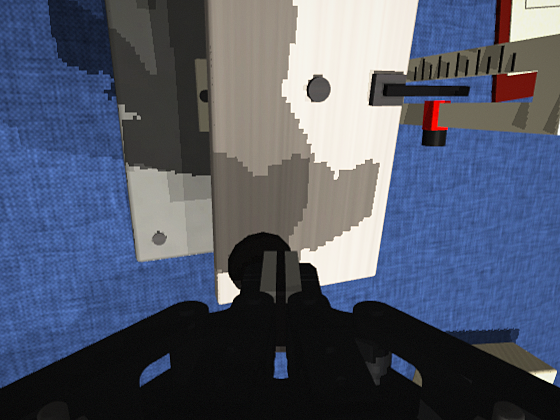

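View pics/w5c.png

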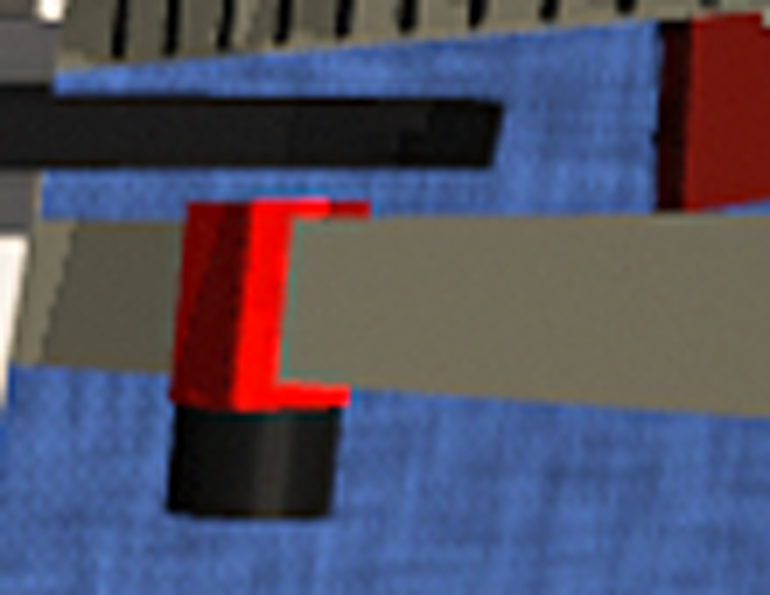

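Run:
```python
from h import *
from scipy.signal import find_peaks
for k,rows,c0,c1 in [("w3",(72,74,76),384,500),("w4",(70,72,74),394,525),("w5",(66,69,72),408,559)]:
    im=cv2.imread(f"pics/{k}.png"); g=im.astype(float).mean(2)
    for row in rows:
        v=130-g[row,c0:c1]; pk,_=find_peaks(v,prominence=35,height=60)
        out=[]
        for p in pk:
            w=np.clip(v[max(p-2,0):p+3]-50,0,None); out.append(round(c0+p+(w*np.arange(-2,3)[:len(w)]).sum()/w.sum(),1))
        print(k,row,out)
    # marker: bright red -> rail transition
    red=im[:,:,2].astype(float)-im[:,:,0]
    for row in {"w3":(106,110,116,121),"w4":(106,111,117,122),"w5":(105,110,116,122)}[k]:
        i=[j for j in range(380,470) if red[row,j]>60]
        print(k,row,i[0],i[-1],[int(x) for x in red[row,i[0]-2:i[-1]+4]])
    # pointer tip row scan
    for row in {"w3":(90,92,94),"w4":(89,91,93),"w5":(88,91,94)}[k]:
        print("tip",row,[int(x) for x in g[row,{"w3":432,"w4":446,"w5":460}[k]:][:16]])
```

```text
w3 72 [np.float64(389.9), np.float64(396.1), np.float64(402.2), np.float64(409.2), np.float64(415.9), np.float64(423.3), np.float64(431.1), np.float64(439.2), np.float64(447.9)]
w3 74 [np.float64(389.6), np.float64(395.8), np.float64(402.2), np.float64(409.1), np.float64(415.6), np.float64(423.3), np.float64(430.9), np.float64(439.1), np.float64(447.5)]
w3 76 [np.float64(389.8), np.float64(395.7), np.float64(402.0), np.float64(408.7), np.float64(415.4), np.float64(423.1), np.float64(430.4), np.float64(438.8), np.float64(447.3)]
w3 106 385 396 [12, 20, 102, 103, 102, 85, 69, 68, 122, 216, 232, 227, 230, 203, 46, 8, 20]
w3 110 385 396 [13, 31, 107, 101, 86, 67, 69, 63, 140, 249, 235, 235, 247, 223, -11, 16, 22]
w3 116 384 396 [13, 17, 70, 103, 72, 73, 72, 68, 109, 234, 255, 252, 253, 213, 97, 2, 18, 23]
w3 121 384 395 [17, 24, 89, 75, 73, 71, 68, 67, 141, 253, 254, 250, 252, 240, 57, 9, 18]
tip 90 [12, 14, 13, 13, 14, 12, 15, 9, 11, 51, 110, 98, 98, 105, 108, 105]
tip 92 [11, 14, 14, 13, 13, 14, 13, 11, 20, 68, 113, 107, 104, 112, 114, 106]
tip 94 [11, 14, 11, 11, 11, 16, 10, 9, 25, 89
[... 1807 characters left out ...]
4(486.9), np.float64(498.8), np.float64(535.5)]
w5 105 424 439 [16, 20, 79, 106, 102, 103, 97, 72, 75, 72, 84, 148, 255, 243, 240, 241, 221, 127, -1, 16, 20]
w5 110 424 438 [14, 30, 107, 102, 100, 87, 73, 72, 73, 70, 105, 188, 249, 241, 241, 252, 233, 29, 11, 21]
w5 116 423 438 [12, 19, 79, 106, 87, 71, 75, 72, 74, 70, 61, 155, 255, 247, 246, 247, 216, 99, 3, 17, 23]
w5 122 423 437 [17, 49, 106, 70, 74, 71, 72, 76, 68, 69, 131, 244, 255, 250, 250, 251, 212, -10, 16, 22]
tip 88 [13, 12, 13, 12, 12, 12, 12, 10, 5, 29, 96, 106, 105, 103, 101, 101]
tip 91 [14, 11, 13, 13, 16, 14, 14, 9, 21, 72, 113, 112, 114, 111, 109, 103]
tip 94 [9, 10, 10, 8, 8, 10, 9, 9, 52, 116, 106, 116, 117, 107, 113, 94]
```

Run:
```python
import cv2
im=cv2.imread("pics/w5.png")
cv2.imwrite("pics/w5d.png",cv2.resize(im[40:145,400:560],None,fx=5,fy=5,interpolation=cv2.INTER_CUBIC))
```

```text
(no output)
```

View pics/w5d.png

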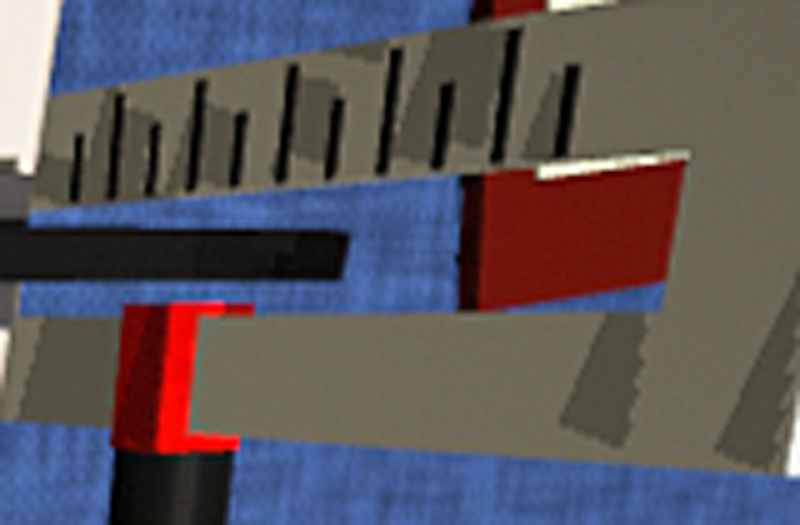

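```bash
cat > fit2.py <<'E'
from h import *
import pickle
from scipy.optimize import least_squares
O=np.array([607.8,-132.,0])
D={"s2":dict(tick=(88,102,[382.7,388,393.4,399.2,405.3,411.5,418,425,432.3,439.6]),mk=[(393.9,122),(393.5,127)],tip=(434.3,104.2),corner=[(475.3,66.4,0),(467.1,139.3,-30)]),
"w3":dict(tick=(74,107,[389.6,395.8,402.2,409.1,415.6,423.3,430.9,439.1,447.5]),mk=[(396.5,106),(396.4,110),(395.85,116),(395.7,121)],tip=(441.0,92),corner=[]),
"w4":dict(tick=(72,102,[396,402.4,409.2,416.1,423.5,431.3,439.5,448.1,457.4,467.1]),mk=[(409.6,106),(409.3,111),(408.7,117),(408.4,122)],tip=(454.6,91),corner=[]),
"w5":dict(tick=(69,97,[415.3,422.5,430.4,438.5,447,456.6,466,476.6,487.5,499.2,511.7]),mk=[(439,105),(438.6,110),(437.8,116),(437.4,122)],tip=(468.8,91),corner=[],front=[(422.7,432.1,116),(423.5,432.6,110)])}
import os,sys
if os.path.exists("extra.py"): exec(open("extra.py").read())
ks=list(D); n=len(ks)
C={k:cam("wrist",pickle.load(open(k+".pkl","rb"))) for k in ks}
def at(P,A,B,v):
    a=P(A);b=P(B); f=(v-a[1])/(b[1]-a[1]); return a[0]+f*(b[0]-a[0])
def unpack(x):
    return x[:6],x[6:11],x[11:11+3*n].reshape(n,3),x[11+3*n:]
def res(x):
    c,(xs,m,xt,xf,oy),dt,zt=unpack(x); e=[]
    for i,k in enumerate(ks):
        K,T0=C[k]; dT=np.eye(4); dT[:3,:3]=R.from_rotvec(c[3:6]).as_matrix(); dT[:3,3]=c[:3]
        T=T0@dT; T[:3,3]+=dt[i]; P=lambda X:proj(K,T,O+np.array(X,float)+[0,oy,0]); d=D[k]
        row,z,us=d["tick"]
        for j,u in enumerate(us): e.append((at(P,[xs,-12,z+5*j],[xs,-2,z+5*j],row)-u)/.25)
        for u,v in d["mk"]: e.append((at(P,[xs,-20,m+3],[xs,-28,m+3],v)-u)/.3)
        for u,v,y in d["corner"]: q=P([xs,y,166]); e+=[(q[0]-u)/.5,(q[1]-v)/.7]
        for ub,ut,v in d.get("front",[]): e+=[(at(P,[xf,-20,m-3],[xf,-28,m-3],v)-ub)/.4,(at(P,[xf,-20,m+3],[xf,-28,m+3],v)-ut)/.4]
        q=P([xt,-15,zt[i]+1.5]); e+=[(q[0]-d["tip"][0])/.3,(q[1]-d["tip"][1])/1.]
        if k in("s2","w3"): e.append((zt[i]-132)/.05)
    return np.r_[e,c[:3]/2,c[3:]/.006,dt.ravel()/.5,(xs-58)/3,oy/3]
r=least_squares(res,np.r_[np.zeros(6),58,112,70,50,0,np.zeros(3*n),np.full(n,125.)])
c,s,dt,zt=unpack(r.x); S=np.sqrt(np.diag(np.linalg.pinv(r.jac.T@r.jac)))
print("cost",2*r.cost,len(r.fun)); print("c",c.round(3)); print("xs m xt xf oy",s.round(2),S[6:11].round(2)); print("zt",dict(zip(ks,zt.round(2))),S[-n:].round(2)); print(dt.round(2).tolist())
e=r.fun; print(e.round(1)[:80])
E
python3 fit2.py
```

```text
cost 13.605515942287305 92
c [-0.241  0.185 -0.102  0.001  0.002  0.005]
xs m xt xf oy [ 58.6  111.36  68.34  55.5    0.34] [1.85 0.15 1.89 1.84 1.82]
zt {'s2': np.float64(132.0), 'w3': np.float64(132.01), 'w4': np.float64(130.13), 'w5': np.float64(118.68)} [0.05 0.05 0.24 0.22]
[[-0.12, -0.0, 0.09], [0.02, -0.14, 0.01], [0.01, 0.03, 0.03], [0.07, 0.11, -0.13]]
[ 0.1 -0.1  0.2 -0.1 -0.5 -0.2  0.1 -0.3 -0.5  0.9 -0.   0.2  0.3 -0.7
 -0.7  0.9  0.4 -0.  -0.1  0.9  0.2 -0.1 -1.1  0.8 -0.6 -0.  -0.2  0.8
  0.2 -0.4  0.1 -0.6 -0.4  0.1  0.1  0.2  0.  -0.5 -0.  -0.1 -0.1 -0.1
  0.3 -0.1  0.1  0.2 -0.1  0.3 -0.  -0.  -0.  -0.3  0.4 -0.1  0.3  0.9
 -0.8  0.5 -0.6 -0.2 -0.1  0.   0.1 -0.2  0.4 -0.2 -0.1  0.4 -0.8  0.5
 -0.  -0.2 -0.1  0.1 -0.1  0.2  0.3  0.8 -0.2 -0. ]
```

{"method": "jog_arm", "body": {"motion": [[[0,0,-0.003],[0,0,0]],[[0,0,-0.006],[0,0,0]],[[0,0,-0.008],[0,0,0]],[[0,0,-0.01],[0,0,0]],[[0,0,-0.01],[0,0,0]]]}}

```text
t: 7.2
ee_pos: [589.4, -219.7, 114.0]
ee_rot: [0.122, 0.698, 0.695, 0.124]
force: [-3.6, 4.1, 11.1]
finger_gap: -0.3
```

```bash
python3 look.py w6
cat > ext.py <<'E'
import sys
from h import *
from scipy.signal import find_peaks
k=sys.argv[1]; im=cv2.imread(f"pics/{k}.png"); g=im.astype(float).mean(2)
for row in (62,65,68):
    c0=410; v=130-g[row,c0:559]; pk,_=find_peaks(v,prominence=35,height=60)
    out=[]
    for p in pk:
        w=np.clip(v[max(p-2,0):p+3]-50,0,None); out.append(round(float(c0+p+(w*np.arange(-2,3)[:len(w)]).sum()/w.sum()),1))
    print(row,out)
red=im[:,:,2].astype(float)-im[:,:,0]
for row in (103,106,110,116,122):
    i=[j for j in range(420,500) if red[row,j]>60]
    if i: print("mk",row,i[0],[int(x) for x in red[row,i[0]-2:i[0]+24]])
for row in (84,87,90,93,96): print("tip",row,"from 460",[int(x) for x in g[row,460:500]])
cv2.imwrite(f"pics/{k}d.png",cv2.resize(im[30:135,400:560],None,fx=5,fy=5,interpolation=cv2.INTER_CUBIC))
E
python3 ext.py w6
```

```text
7.2 [ 589.39 -219.73  113.99] [0.1224 0.6979 0.6946 0.1243] [-3.65  4.08 11.07]
[466.6824112   93.80092261]
crop 416 73
62 [438.6, 456.5, 466.0, 476.8, 487.5, 499.2, 511.9, 525.3, 539.5]
65 [438.4, 446.9, 456.1, 465.8, 476.3, 487.0, 498.8, 511.5, 524.8, 539.2]
68 [430.0, 438.1, 446.4, 455.9, 465.3, 475.9, 486.7, 498.6, 510.9, 524.5, 538.5]
mk 103 441 [-88, 27, 99, 96, 108, 107, 109, 93, 77, 73, 73, 139, 247, 255, 254, 251, 237, 238, 246, 255, 255, 255, 255, 130, 175, 174]
mk 106 440 [20, 26, 103, 103, 100, 102, 100, 86, 70, 69, 72, 97, 159, 254, 241, 239, 240, 225, 145, -12, 2, 5, 6, 8, 11, 13]
mk 110 440 [14, 44, 105, 102, 103, 97, 68, 73, 72, 69, 71, 113, 206, 248, 239, 239, 246, 225, 60, 9, 21, 23, 22, 23, 22, 21]
mk 116 439 [12, 20, 100, 105, 99, 70, 72, 72, 74, 74, 71, 106, 183, 252, 241, 239, 240, 223, 131, 3, 19, 23, 23, 22, 22, 22]
mk 122 438 [15, 17, 70, 103, 70, 72, 74, 74, 75, 74, 75, 95, 139, 253, 253, 250, 249, 224, 172, -6, 17, 20, 22, 21, 23, 22]
tip 84 from 460 [122, 125, 117, 113, 106, 107, 106, 101, 95, 93, 99, 99, 94, 93, 96, 94, 97, 96, 94, 98, 97, 103, 108, 99, 90, 98, 91, 93, 97, 98, 97, 101, 98, 103, 108, 105, 101, 90, 95, 108]
tip 87 from 460 [10, 13, 13, 11, 15, 15, 16, 16, 13, 2, 2, 5, 5, 3, 1, 12, 19, 60, 94, 91, 86, 97, 100, 89, 90, 92, 80, 88, 91, 88, 90, 99, 99, 113, 108, 108, 98, 97, 109, 105]
tip 90 from 460 [24, 26, 22, 21, 17, 10, 12, 14, 10, 13, 14, 10, 13, 13, 12, 6, 33, 99, 104, 95, 102, 105, 103, 101, 98, 91, 90, 89, 93, 96, 95, 104, 107, 108, 110, 106, 92, 105, 105, 104]
tip 93 from 460 [23, 22, 23, 19, 15, 14, 13, 14, 14, 12, 13, 14, 13, 12, 9, 21, 82, 116, 102, 102, 108, 106, 111, 108, 101, 94, 94, 93, 105, 97, 103, 103, 109, 110, 108, 99, 95, 92, 93, 101]
tip 96 from 460 [24, 27, 24, 12, 15, 17, 15, 15, 18, 17, 15, 13, 13, 14, 19, 64, 112, 102, 103, 107, 115, 118, 118, 115, 107, 98, 104, 111, 112, 109, 105, 104, 121, 106, 111, 112, 99, 95, 100, 108]
```

View pics/w6d.png

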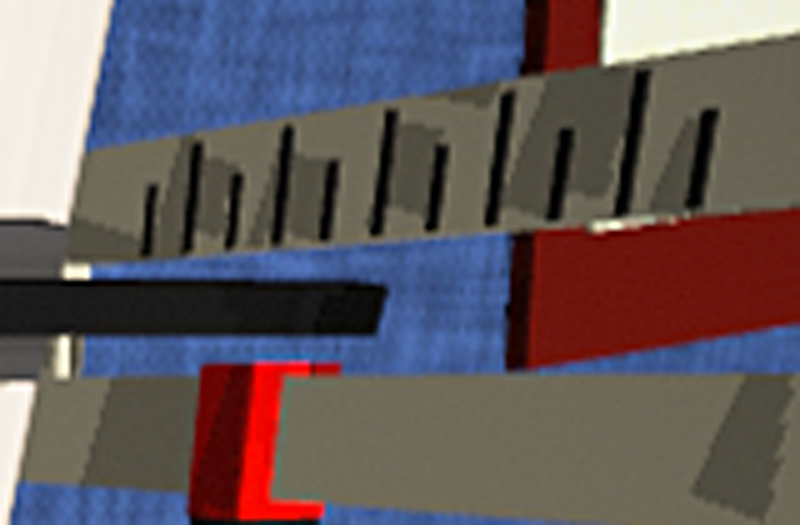

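```bash
cat > extra.py <<'E'
D["w6"]=dict(tick=(68,97,[430,438.1,446.4,455.9,465.3,475.9,486.7,498.6,510.9,524.5,538.5]),mk=[(456.2,106),(455.6,110),(455.1,116),(454.3,122)],tip=(476.2,91),corner=[],front=[(439.3,449.5,110),(438.5,448.7,116)])
E
python3 fit2.py
```

```text
cost 20.76205461964026 116
c [-0.21   0.209 -0.039  0.002  0.001  0.005]
xs m xt xf oy [ 58.47 111.36  68.2   55.36   0.42] [1.81 0.13 1.84 1.8  1.81]
zt {'s2': np.float64(132.0), 'w3': np.float64(132.0), 'w4': np.float64(130.13), 'w5': np.float64(118.68), 'w6': np.float64(112.93)} [0.05 0.05 0.24 0.22 0.21]
[[-0.12, 0.1, 0.1], [0.01, -0.08, 0.01], [-0.0, 0.09, 0.04], [0.04, 0.18, -0.09], [0.07, -0.3, -0.06]]
[ 0.1 -0.1  0.2 -0.1 -0.5 -0.2  0.1 -0.3 -0.5  0.9 -0.   0.2  0.3 -0.8
 -0.7  0.8  0.4 -0.  -0.1  0.9  0.2 -0.1 -1.1  0.8 -0.6 -0.  -0.2  0.8
  0.2 -0.4  0.1 -0.6 -0.4  0.   0.1  0.2  0.  -0.5 -0.  -0.1 -0.1 -0.1
  0.3 -0.1  0.1  0.2 -0.1  0.3 -0.  -0.  -0.2 -0.3  0.4 -0.1  0.3  0.9
 -0.8  0.5 -0.6 -0.2 -0.1  0.1  0.1 -0.2  0.5 -0.2 -0.2  0.3 -0.9  0.5
 -0.  -0.3 -0.5 -0.2  1.1 -0.3  0.8 -0.4  0.2 -0.6]
```

{"method": "jog_arm", "body": {"motion": [[[0,0,-0.0015],[0,0,0]],[[0,0,-0.0025],[0,0,0]],[[0,0,-0.0025],[0,0,0]]]}}

```text
t: 7.55
ee_pos: [589.4, -219.5, 111.6]
ee_rot: [0.122, 0.698, 0.695, 0.124]
force: [-4.2, 3.0, 12.7]
finger_gap: 0.1
```

```bash
python3 look.py w7; python3 ext.py w7
```

```text
7.55 [ 589.42 -219.48  111.64] [0.1223 0.6978 0.6947 0.1245] [-4.18  2.97 12.72]
[471.24180981  94.35329269]
crop 421 74
62 [442.5, 460.8, 471.2, 481.8, 492.8, 504.9, 518.0, 531.9, 546.6]
65 [442.2, 451.0, 460.5, 470.4, 481.4, 492.5, 504.7, 517.5, 531.4, 546.2]
68 [433.5, 442.0, 450.8, 460.2, 470.1, 480.9, 491.9, 504.1, 516.9, 530.9, 545.6]
mk 103 455 [-11, 14, 77, 129, 122, 122, 118, 101, 104, 107, 140, 143, 135, 34, 103, 104, 105, 102, 106, 51, -96, -82, -83, -83, -84, -83]
mk 106 444 [5, 13, 98, 104, 100, 100, 100, 97, 72, 72, 73, 78, 129, 239, 244, 239, 237, 225, 198, 47, 31, 41, 43, 42, 24, 31]
mk 110 444 [15, 47, 105, 102, 103, 102, 88, 70, 72, 71, 72, 106, 182, 252, 241, 239, 238, 221, 138, 0, 17, 22, 21, 21, 22, 23]
mk 116 443 [13, 20, 103, 102, 101, 85, 71, 74, 73, 73, 72, 78, 138, 247, 242, 240, 239, 226, 172, -7, 16, 22, 22, 21, 21, 23]
mk 122 442 [12, 20, 68, 105, 89, 72, 73, 75, 73, 71, 71, 67, 119, 229, 255, 251, 248, 223, 200, 47, 10, 22, 23, 21, 21, 22]
tip 84 from 460 [120, 123, 122, 128, 121, 114, 110, 111, 106, 102, 98, 90, 97, 101, 94, 93, 95, 96, 94, 102, 91, 98, 98, 97, 105, 103, 89, 94, 97, 93, 98, 102, 95, 101, 104, 98, 115, 105, 109, 97]
tip 87 from 460 [3, 5, 5, 6, 4, 4, 9, 5, 9, 6, 10, 3, 1, 2, 1, 3, 18, 36, 53, 74, 92, 90, 86, 94, 101, 95, 90, 95, 85, 89, 89, 94, 92, 99, 104, 111, 114, 114, 108, 97]
tip 90 from 460 [19, 20, 24, 21, 23, 22, 23, 11, 13, 14, 11, 13, 14, 14, 13, 14, 13, 7, 30, 97, 104, 95, 101, 105, 104, 104, 101, 98, 95, 94, 96, 105, 93, 108, 109, 112, 113, 115, 101, 102]
tip 93 from 460 [17, 24, 23, 23, 24, 20, 13, 10, 11, 15, 14, 13, 14, 14, 12, 9, 7, 33, 102, 113, 106, 103, 106, 110, 113, 110, 106, 98, 93, 95, 100, 100, 102, 104, 108, 116, 108, 107, 100, 95]
tip 96 from 460 [14, 13, 16, 13, 11, 2, 2, 2, 3, 5, 3, 3, 2, 3, 3, 3, 17, 75, 110, 103, 105, 107, 108, 118, 117, 112, 112, 94, 96, 105, 107, 105, 103, 97, 111, 105, 103, 106, 96, 91]
```

View pics/w7d.png

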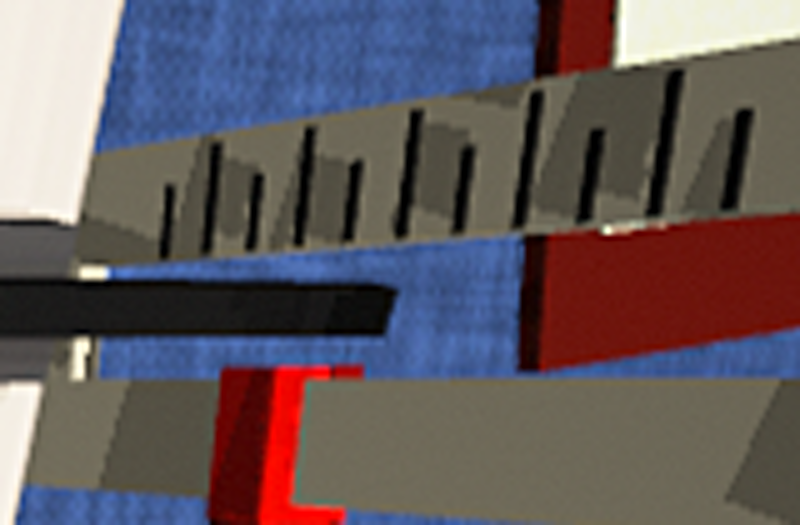

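```bash
cat >> extra.py <<'E'
D["w7"]=dict(tick=(68,97,[433.5,442,450.8,460.2,470.1,480.9,491.9,504.1,516.9,530.9,545.6]),mk=[(460.5,106),(460.1,110),(459.3,116),(458.5,122)],tip=(477.95,91.5),corner=[],front=[(443.2,453.7,110),(442.5,453.1,116)])
E
python3 fit2.py|head -5
```

```text
cost 24.584881878493434 140
c [-0.184  0.222 -0.011  0.001  0.001  0.005]
xs m xt xf oy [ 58.38 111.35  68.1   55.27   0.47] [1.78 0.12 1.81 1.78 1.81]
zt {'s2': np.float64(132.0), 'w3': np.float64(132.0), 'w4': np.float64(130.12), 'w5': np.float64(118.67), 'w6': np.float64(112.93), 'w7': np.float64(111.55)} [0.05 0.05 0.24 0.22 0.21 0.21]
[[-0.12, 0.17, 0.11], [0.0, -0.03, 0.01], [-0.01, 0.14, 0.04], [0.01, 0.23, -0.08], [0.03, -0.25, -0.03], [0.07, -0.28, -0.05]]
```

{"method": "jog_arm", "body": {"motion": [[[0,0,0],[0,0,0]],[[0,0,0],[0,0,0]],[[0,0,0],[0,0,0]],[[0,0,0],[0,0,0]],[[0,0,0],[0,0,0]],[[0,0,0],[0,0,0]],[[0,0,0],[0,0,0]],[[0,0,0],[0,0,0]],[[0,0,0],[0,0,0]]]}}

```text
t: 8.5
ee_pos: [589.4, -219.5, 111.7]
ee_rot: [0.122, 0.698, 0.695, 0.124]
force: [-4.6, 4.0, 12.6]
finger_gap: 0.1
```

{"method": "jog_arm", "body": {"motion": [[[0,0,0.005],[0,0,0]],[[0,0,0.012],[0,0,0]],[[0,0,0.02],[0,0,0]],[[0,0,0.028],[0,0,0]],[[0,0,0.036],[0,0,0]],[[0,0,0.045],[0,0,0]],[[0,0,0.06],[0,0,0]],[[0,0,0.06],[0,0,0]]]}}

```text
t: 9.3
ee_pos: [590.0, -221.0, 172.5]
ee_rot: [0.124, 0.698, 0.694, 0.124]
force: [0.6, -0.9, -0.4]
finger_gap: 0.1
```

```bash
python3 look.py w8
python3 - <<'E'
from station import *
import cv2
for n in("top","scene"): cv2.imwrite(f"pics/{n}8.png",grab_frame(n))
a=cv2.imread("pics/scene8.png")
cv2.imwrite("pics/c8.png",cv2.resize(a[120:270,150:350],None,fx=4,fy=4,interpolation=cv2.INTER_CUBIC))
E
```

```text
9.3 [ 590.03 -220.96  172.49] [0.1237 0.698  0.6944 0.1236] [ 0.61 -0.86 -0.35]
[380.07690699  94.13859044]
crop 330 74
```

View pics/w8.png

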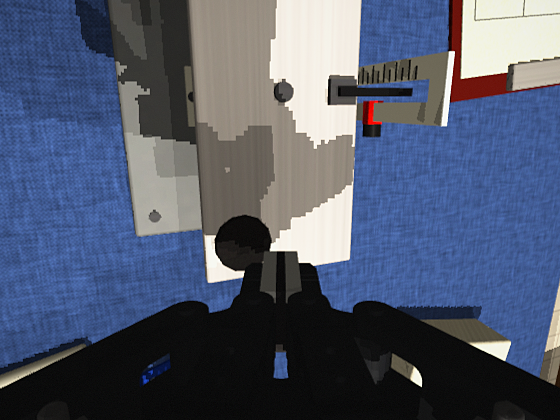

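View pics/c8.png

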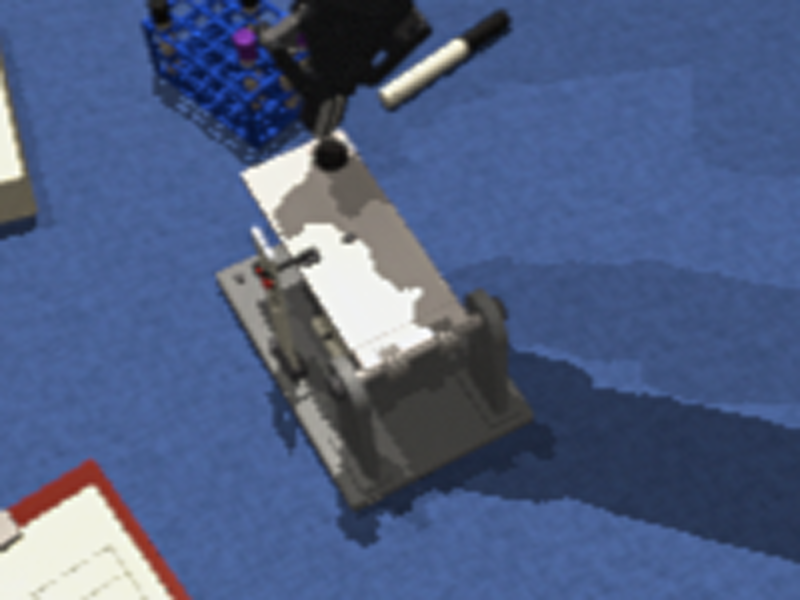

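```bash
python3 -c "
from station import *
print(r.sign_off())"
```

```text
the job is handed in; nothing more can be done
None
```

I pressed the thumb pad down with the closed fingertips until the pointer was at the marker. I held it there for about 1 s and let go, then handed the job in at about 9.5 s of the 38 s allowed.

- **Marker and pointer:** Wrist pictures, fitted against the scale ticks, put the marker at z = 111.35 mm and the pointer at 111.55 mm during the hold. That is 0.2 mm above the marker, which is within the fit's own uncertainty of about ±0.2 mm.
- **Force:** The upward force on the tool was 12.6 N during the hold, inside the 9–13 N expected at the marker. Sideways forces stayed at 4–5 N.
- **After letting go:** The plate is back up and level, and the fingertips are clear by about 25 mm with almost no force on the tool. In the scene picture the press, the marker, the pen and the visible part of the rack look where they were before.
- **Not checked:** The cap sits under the plate and cannot be seen from these cameras, so how far it was pushed on is inferred from the pointer reading only.

My first single-picture estimate of the marker was 112.0 mm. The joint fit over several pictures lowered it to 111.35 mm, and I pressed to that value.

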